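# Comb the stirring rods into the sorting tray

## Task

Five glass stirring rods lie tumbled across the grooved sorting tray. Pick up the hand rake, lay its head bar lightly on both rims of the tray, never pressing hard, and comb the rods with it, across the grooves and as often as needed, until every rod lies flat in a groove. Then stand the rake upright on the bench, off the tray, and let go; do not touch the rods with the gripper or disturb the other things on the bench.

Things in the scene. Friction and masses are not known exactly. Their poses are not given: they have to be found in the camera images.
- tray: White sorting tray fixed to the bench, 156 (x) x 250 (y) x 43.5 mm. Origin: centre of its underside; z up. Nine straight grooves run along its x, centred at y = 0, +-19, +-38, +-57, +-76 mm; each 136 mm long, 12 mm wide, 10 mm deep (floor 8 mm, ridge tops 18 mm above the bench); the ridges between are round-topped, 7 mm wide.
- tray_deck (a point): Centre of the tray at ridge-top height, 18 mm above the bench; axes as the tray's. Beyond the grooves, from |y| = 85 mm to the tray's ends at |y| = 125 mm, the deck is a flat apron at this height, open at the end: a rod pushed over it falls on the bench.
- tray_rim (a point): Centre of the tray at the height of its rims' tops, 43.5 mm above the bench; axes as the tray's. Two straight rims, 10 mm thick, inner faces at x = +-68 mm, run the tray's whole length in y: the rails on which the rake's head bar rides.
- rake: Hand rake, about 250 g, standing on its tines on the bench. Origin: centre of its footprint, at the tine tips; z up. Aluminium head bar 176 (its x) x 36 (its y) x 10 mm, underside 23.5 mm above the tips; below it two rows of six square 4 mm tines at y = +-13 mm, spread over x = +-59 mm. Its two long sides are alike.
- rake_head (a point): Centre of the head bar's underside; axes as the rake's. With the bar's ends resting on both tray rims (rake's x along the grooves) the tips hang 2 mm above the ridges: they push any rod that lies on the ridges and clear one in a groove. Swept along the tray's y the rake turns rods parallel to itself and they drop into free grooves; a few mm higher it slips over them.
- rake_grip (a point): Middle of the rake's upright grey grip, 80 mm above the tine tips; axes as the rake's. The grip is 44 mm along x and 22 mm thick along y (close the fingers along y), from 33.5 to 105.5 mm above the tips.
- rod1: Glass stirring rod, 10 mm diameter, 120 mm long, round ends, about 23 g. Origin: its middle; x along the rod. At the start it lies askew across the ridges (middle 23 mm above the bench); in a groove its middle is 13 mm above the bench and its top level with the ridges.
- rod2: Glass stirring rod, 10 mm diameter, 120 mm long, round ends, about 23 g. Origin: its middle; x along the rod. At the start it lies askew across the ridges (middle 23 mm above the bench); in a groove its middle is 13 mm above the bench and its top level with the ridges.
- rod3: Glass stirring rod, 10 mm diameter, 120 mm long, round ends, about 23 g. Origin: its middle; x along the rod. At the start it lies askew across the ridges (middle 23 mm above the bench); in a groove its middle is 13 mm above the bench and its top level with the ridges.
- rod4: Glass stirring rod, 10 mm diameter, 120 mm long, round ends, about 23 g. Origin: its middle; x along the rod. At the start it lies askew across the ridges (middle 23 mm above the bench); in a groove its middle is 13 mm above the bench and its top level with the ridges.
- rod5: Glass stirring rod, 10 mm diameter, 120 mm long, round ends, about 23 g. Origin: its middle; x along the rod. At the start it lies on top of the other rods, crossing them.
- reagent_bottle: Bystander: round bottle 66 mm across, 115 mm tall, blue cap. Origin: centre of its underside. Not to be moved.
- beaker: Bystander: clear plastic beaker, 90 mm across, 110 mm tall. Origin: centre of its underside. Not to be moved.
- dropper_bottle: Bystander: small amber bottle, 34 mm across, 70 mm tall. Origin: centre of its underside. Not to be moved.
- slide_box: Bystander: flat blue box 85 x 100 x 32 mm. Origin: centre of its underside. Not to be moved.
- petri_dish: Bystander: clear dish, 67 mm across, 16 mm high. Origin: centre of its underside. Not to be moved.
- marker: Bystander: marker pen lying on the bench, 130 x 14 mm. Origin: centre of its underside. Not to be moved.
- mortar: Bystander: white ceramic bowl, 96 mm across, 55 mm high. Origin: centre of its underside. Not to be moved.

How it is judged (in metres and radians):
On the way, in this order (a step that is already met when the one before it is completed fails the run):
1. the rake's head bar rests lightly (0.5 to 25 N) on the tray's rims (z of rake in the frame of tray between 0.018 and 0.022 m and contact force between rake and tray between 0.5 and 25 N), for 0.2 s.
2. all five rods lie in grooves (z of rod1 in the frame of tray between 0.01 and 0.0165 m and angle between the x axis of each of rod1, rod2, rod3, rod4, rod5 and the x axis of tray, either way round below 0.06 rad and horizontal distance between each of rod1, rod2, rod3, rod4, rod5 and tray below 0.09 m and z of rod2 in the frame of tray between 0.01 and 0.0165 m and z of rod3 in the frame of tray between 0.01 and 0.0165 m and z of rod4 in the frame of tray between 0.01 and 0.0165 m and z of rod5 in the frame of tray between 0.01 and 0.0165 m), for 0.2 s.
At the end, for the whole second after the job is handed in: All five rods lie at rest in the grooves (middles 10 to 16.5 mm above the tray's underside, within 90 mm of its centre, within 0.06 rad of the groove direction); the rake stands released and upright on the bench, off the tray (tine tips within 6 mm of the bench, tilt under 0.08 rad) (all of step 2 and height (world z) of rake below 0.006 m and angle between rake's own z axis and vertical below 0.08 rad and linear speed of each of rake, rod1, rod2, rod3, rod4, rod5 below 0.02 m/s); the robot touches nothing.
It fails at once if the rake is pressed hard on the tray (over 40 N) (contact force between rake and tray above 40 N).
It fails at once if the gripper or arm touches a rod (contact force between any of the fingers, the arm and rod1 above 0.5 N or contact force between any of the fingers, the arm and rod2 above 0.5 N or contact force between any of the fingers, the arm and rod3 above 0.5 N or contact force between any of the fingers, the arm and rod4 above 0.5 N or contact force between any of the fingers, the arm and rod5 above 0.5 N).
It fails at once if a bystander is moved by more than 20 mm (distance of any of reagent_bottle, beaker, dropper_bottle, slide_box, petri_dish, marker, mortar from where it was at the start of the episode above 0.02 m).
It also fails if it takes over 72 s, if anything falls off the work surface, if the arm or the gripper's body presses on something with over 40 N, if the wrist force passes 120 N, or if a joint passes its speed limit or range.

## Robot

A 6-joint arm with a two-finger parallel gripper is mounted at the origin on the work surface. World frame = base frame: x ahead of the robot, y to its left, z up, the work surface at z = 0. Lengths are in mm, angles in rad, forces in N, time in s.
With the tool pointing down it reaches from about 225 to 875 mm from the base axis. Payload 3.4 kg.
Tool frame: the origin (TCP) lies between the finger pads; the fingertips stand 17 mm ahead of it and the grasp point (between the pads) lies 2 mm behind it (robot.tip_extent is the distance from the TCP to the fingertips, in mm); z points along the fingers, y is the direction in which the jaws open and shut (so a half turn about z gives the same grasp; the last joint's range is limited). The gripper opens to 85 mm and grips with 20 to 120 N. Pads are 22 mm wide; open, the fingers measure 114 mm over their backs; the gripper's body (76 mm by 85 mm) begins 54 mm behind the grasp point. The pads swing forward as they close: fully open they stand 13 mm farther back than shut.
Start: joints at [1.149, 0.276, 1.505, -0, 1.361, -0.121], TCP at [170.38, 549.21, 248.328] pointing down, gripper open.
Joint ranges: [-2.89, 2.89], [-0.75, 2.08], [0.22, 2.7], [-1.18, 4.32], [0.11, 2.71], [-2.7, 2.7]. Speed limits (rad/s): [2.57, 2.57, 3.14, 3.14, 3.14, 3.14].

## Interface

Orientations are given as a unit quaternion [x, y, z, w].
In Python, from bench import robot gives the robot as it stands.
- The arm moves only by the tool servo_tool, never from a script. Its argument "series" is a list of rows, each an object with "travel": the shift along the world's x, y, z in units of 1000 mm (1.0 is 1000 mm), a list of three; "roll": the turn about the world's z in units of 360 degrees (1.0 is 360 degrees); "gripper": the closure, from -1 (fully open) to 1 (shut). In form: [{"travel": [tx, ty, tz], "roll": roll, "gripper": gripper}, ...]. A call has 1 to 12 rows; each row is the pose to reach, as a shift and turn from the pose commanded when the call began, turning the shorter way round; what a row does not reach only later rows make up. A row lasts 1/10 s, in which the tool goes at most 50 mm and 8.59 degrees, less where a joint would pass 70% of its speed; a pose out of reach is approached as far as the arm can. A call with a number of a shift or a turn outside -1 to 1 is refused whole. A call with a gripper value outside its range is refused whole. The fingers move at their own pace and stop on an object; "squeeze" is the grip in N (left out, the last holds). Time passes only in rows, so rows that repeat a pose let the fingers close. It gives the time, the measured TCP pose, the force and the opening at its end, in the units of the state.
- robot.state(): the state, without advancing time (a new reading comes with each control period).
- robot.read_camera(name): name is "side" or "top" or "wrist"; returns (picture, depth): 420x560x3 uint8, blue, green, red; 420x560 float32, mm along the optical axis (not along the pixel's ray), 0 where there is no reading.
- robot.camera_params(name): a dict with "K" (3x3 intrinsics, pixels), "k1" (the pictures are not rectified: a ray, as slopes to the right and down, at radius r is drawn at 1 + k1 r^2 times it, then the intrinsics apply), "extrinsics" (4x4, takes a point from camera to world coordinates). Camera axes: x right, y down, z forward; pixel columns grow to the right and rows downward; lengths in mm; the calibration is good to about 2 mm. A picture is of the moment at which its call begins: read the wrist's pose just before it. camera_params takes no time and is no camera call; for the wrist camera it gives the pose at the moment of the call.
- robot.hand_in(): hands the job in, once; it reports no verdict.
Trained networks look in the newest picture that a camera, given by its name, has taken for a name from the list of things; names that differ only in an ending like _2 or _b are one class to them, and where a whole thing is asked for, a point or a joint stands for the part that bears it (a point fixed in the world has none). Each returns a list of dicts, best first, with "score" (0 to 1); they miss things now and then, are a little off and sometimes report something else, mostly with a low value. They report only what shows in the picture. A call takes as long as a camera call.
- robot.boxes_of(camera, name): "position" ([x, y, z] in mm, in world coordinates, good to about 4 mm: the middle of the surface that is visible of it).
- robot.mark_of(camera, name): "position" ([x, y, z] in mm, in world coordinates, good to about 4 mm: a listed point, or the origin of a listed thing).
The state is a dict: "t": time; "joints": joint angles; "dq": joint speeds; "joint_efforts": joint torques, N m; "position": TCP position; "eef_rot": TCP orientation; "wrist_force": force on the tool from outside, world axes, zero at the start; "moment": the same for the moment, N m; "opening": finger opening in mm.
Only numpy, scipy, OpenCV 4.12 (cv2) and the standard library are available. Lean on these libraries where they do the work, as an engineer would, in place of code of your own. Each camera call takes 0.05 s, during which the arm holds its last target.

## Working session

There is one attempt and no reset: what is moved stays moved. The work goes in short steps, Python scripts to look and compute and a tool call to move; the robot and the scene stay as the last step left them, time stands still between calls to the robot, and variables do not carry over. Pictures are saved under pics/ and viewed, and the job is handed in when it is done.

Besides the shell and the picture viewer there is one more tool, called after ">>>" as name([rows], argument=value, ...), one row to a line, values as JSON. servo_tool: Moves the arm, as the interface text tells. Its arguments: {"type":"object","properties":{"series":{"type":"array"},"squeeze":{"type":"number"}},"required":["series"]}

```bash
mkdir -p pics; ls; python3 - <<'E'
from bench import robot
import cv2
print(robot.state())
for c in ("top","side"):
    p,d=robot.read_camera(c); cv2.imwrite(f"pics/{c}0.png",p)
    print(c,robot.camera_params(c))
    for n in ("tray_rim","rake","rake_grip","rake_head","tray"):
        print(n,[(r["score"],r["position"]) for r in robot.mark_of(c,n)[:2]])
E
```

```text
pics
{'t': 0.0, 'joints': array([ 1.14896316e+00,  2.76614050e-01,  1.50614576e+00, -2.67020969e-05,
        1.36069584e+00, -1.21020580e-01]), 'dq': array([ 6.92701687e-04, -8.73778215e-05, -4.22558484e-04,  8.72607785e-04,
       -8.04852549e-05,  4.00743345e-04]), 'joint_efforts': array([ 1.78899205e-03, -4.16791105e+01, -2.45802355e+01,  6.35840274e-05,
        1.09407454e-02,  8.99209539e-06]), 'position': array([170.18876458, 548.71148658, 247.42378465]), 'eef_rot': array([ 1.49837023e-01,  9.88710270e-01, -9.00896727e-04, -2.37164005e-04]), 'wrist_force': array([ 0.24636592, -0.28742996,  0.1552611 ]), 'moment': array([-0.05627994,  0.00436465,  0.00188612]), 'opening': 84.95315035055272}
top {'K': array([[540.2878506 ,   0.        , 289.29510399],
       [  0.        , 540.2878506 , 212.17796491],
       [  0.        ,   0.        ,   1.        ]]), 'k1': 0.04846493599075874, 'extrinsics': array([[ 2.53418345e-02, -9.92531815e-01,  1.19324718e-01,
         4.20337675e+02],
       [-9.99667043e-01, -2.45803734e-02,  7.84912076e-03,
        -9.99862956e-01],
       [-4.85745596
[... 487 characters left out ...]
9584],
       [  0.        ,   0.        ,   1.        ]]), 'k1': 0.004989305318092748, 'extrinsics': array([[ 9.63345485e-01, -1.46736319e-01,  2.24574997e-01,
         2.96996830e+02],
       [-2.68263104e-01, -5.25002267e-01,  8.07717479e-01,
        -1.05140885e+03],
       [-6.19106876e-04, -8.38356173e-01, -5.45122504e-01,
         8.06752938e+02],
       [ 0.00000000e+00,  0.00000000e+00,  0.00000000e+00,
         1.00000000e+00]])}
tray_rim [(0.84, [571.2, -180.5, 42.2]), (0.27, [495.5, -486.7, -2.1])]
rake [(0.72, [581.1, 117.9, -0.8])]
rake_grip [(0.83, [578.8, 114.9, 80.0]), (0.62, [572.6, -176.7, -1.3])]
rake_head [(0.66, [578.9, 110.5, 26.3])]
tray [(0.55, [572.0, -178.1, 0.1])]
```

View pics/top0.png

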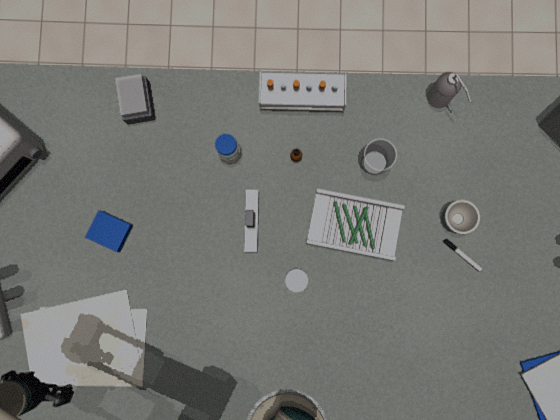

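View pics/side0.png

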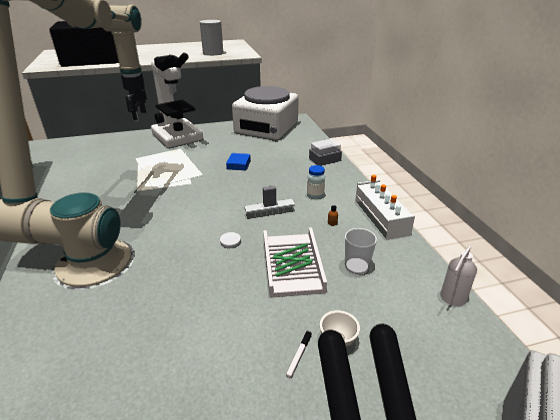

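The top view shows the rake at about px (251,221) with its bar along image vertical (world x). The tray is centred near (355,225), turned about 8°, with five green rods on it. Next I measure yaws and heights precisely.

```bash
cat > h.py <<'E'
import numpy as np, cv2
from bench import robot
def pt(P,c,u,v,z):
    K=P['K'];T=P['extrinsics']
    x=(np.asarray(u,float)-K[0,2])/K[0,0]; y=(np.asarray(v,float)-K[1,2])/K[1,1]
    x0,y0=x.copy(),y.copy()
    for _ in range(8):
        f=1+P['k1']*(x0**2+y0**2); x0=x/f;y0=y/f
    d=np.stack([x0,y0,np.ones_like(x0)],-1)@T[:3,:3].T
    o=T[:3,3]; s=(z-o[2])/d[...,2]
    return o+d*s[...,None]
def proj(P,X):
    T=P['extrinsics'];X=np.atleast_2d(X); c=(X-T[:3,3])@T[:3,:3]
    x=c[:,0]/c[:,2];y=c[:,1]/c[:,2];f=1+P['k1']*(x*x+y*y)
    return np.stack([x*f*P['K'][0,0]+P['K'][0,2],y*f*P['K'][1,1]+P['K'][1,2]],-1)
def ortho(c,img,z,x0,x1,y0,y1,s=2.0):
    # world-plane rectified picture: col = (y1-y)*s, row=(x1-x)*s
    P=robot.camera_params(c)
    ys=y1-np.arange(int((y1-y0)*s))/s; xs=x1-np.arange(int((x1-x0)*s))/s
    Y,X=np.meshgrid(ys,xs)
    q=proj(P,np.stack([X.ravel(),Y.ravel(),np.full(X.size,z)],-1)).reshape(X.shape+(2,)).astype(np.float32)
    return cv2.remap(img,q[...,0],q[...,1],cv2.INTER_CUBIC)
E
python3 - <<'E'
from h import *
p=cv2.imread("pics/top0.png")
cv2.imwrite("pics/o_tray.png",ortho("top",p,43.5,470,680,-330,-30,2.5))
cv2.imwrite("pics/o_rake.png",ortho("top",p,33.5,470,690,30,200,3))
E
```

```text
(no output)
```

View pics/o_tray.png

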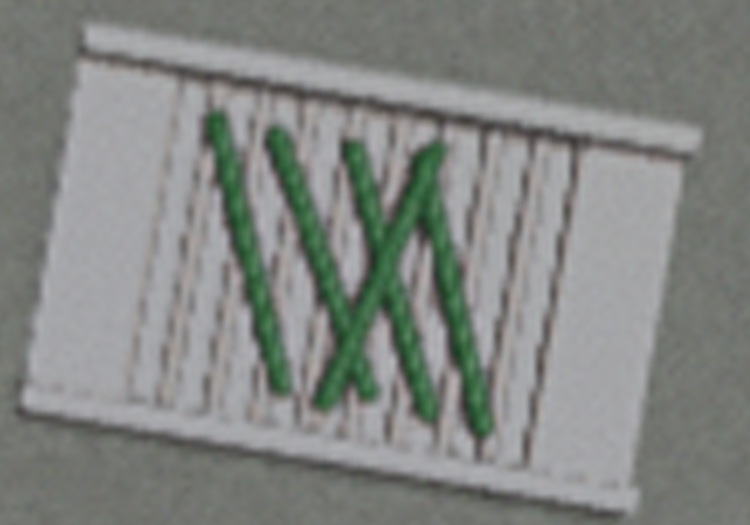

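View pics/o_rake.png

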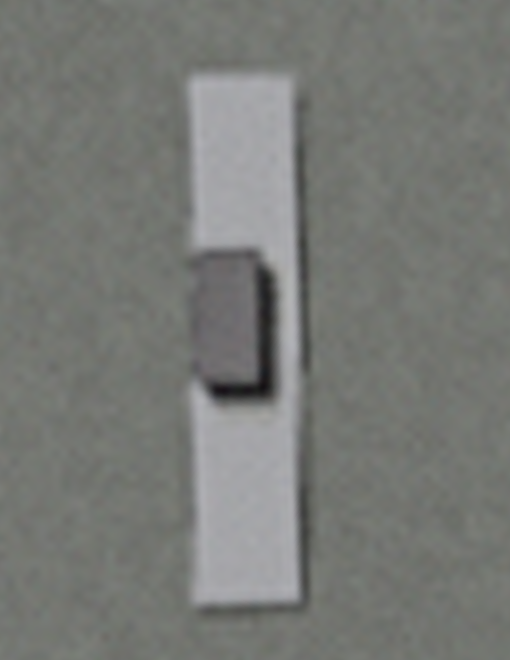

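```bash
python3 - <<'E'
from h import *
p=cv2.imread("pics/top0.png"); g=p.astype(int)
o=ortho("top",p,43.5,470,680,-330,-30,4); m=(o.min(2)>125).astype(np.uint8)
m=cv2.morphologyEx(m,cv2.MORPH_OPEN,np.ones((9,9)))
n,l,st,ce=cv2.connectedComponentsWithStats(m); print(st[1:,4])
m[:]=np.isin(l,1+np.where(st[1:,4]>1500)[0])
ys,xs=np.where(m)
# upper rim outer edge and lower rim outer edge
cols=np.arange(m.shape[1]); 
def line(pts):
    pts=np.array(pts,float)
    for _ in range(5):
        a=np.polyfit(pts[:,0],pts[:,1],1); r=pts[:,1]-np.polyval(a,pts[:,0]); pts=pts[abs(r)<max(2,1.5*r.std())]
    return a,r.std(),pts[:,0].min(),pts[:,0].max()
cc=[c for c in cols if m[:,c].sum()>40]
print(min(cc),max(cc))
up=[(c,np.where(m[:,c])[0][0]) for c in range(170,1080)]; lo=[(c,np.where(m[:,c])[0][-1]) for c in range(70,980)]
for q in (up,lo):
    a=line(q); print(a, np.arctan(a[0][0]))
a,b=line(up)[0],line(lo)[0]
print("width",(np.polyval(b,550)-np.polyval(a,550))/4*np.cos(.17))
cv2.imwrite("pics/m.png",m*255)
o=ortho("top",p,33.5,470,690,30,200,4); m=(o.min(2)>120).astype(np.uint8)
m=cv2.morphologyEx(m,cv2.MORPH_OPEN,np.ones((9,9)))
L=[];R=[]
for r in list(range(110,320))+list(range(560,790)):
    w=np.where(m[r])[0]; L.append((r,w[0]));R.append((r,w[-1]))
print("rake",line(L),line(R))
ro=[np.where(m[:,c])[0] for c in range(270,380,10)]; print([(w[0],w[-1]) for w in ro])
print({n:[(r['score'],r['position']) for r in robot.mark_of('top',n)[:1]] for n in ("reagent_bottle","petri_dish","dropper_bottle","beaker","mortar","marker")})
E
```

```text
[ 46127 424557]
41 1117
(array([0.17248279, 6.35080887]), np.float64(0.9433065499677394), np.float64(170.0), np.float64(1079.0)) 0.1708022112202798
(array([1.71327397e-01, 6.45828937e+02]), np.float64(0.936041813732168), np.float64(70.0), np.float64(979.0)) 0.16967998649914737
width 157.4083996399892
rake (array([-2.20515866e-05,  2.51508057e+02]), np.float64(1.430985831409355), np.float64(155.0), np.float64(788.0)) (array([8.53495647e-03, 3.90411192e+02]), np.float64(0.868868031065106), np.float64(128.0), np.float64(789.0))
[(np.int64(94), np.int64(806)), (np.int64(92), np.int64(805)), (np.int64(93), np.int64(805)), (np.int64(93), np.int64(805)), (np.int64(93), np.int64(805)), (np.int64(93), np.int64(804)), (np.int64(92), np.int64(804)), (np.int64(90), np.int64(803)), (np.int64(90), np.int64(803)), (np.int64(92), np.int64(803)), (np.int64(91), np.int64(803))]
{'reagent_bottle': [(0.72, [778.4, 189.6, -2.1])], 'petri_dish': [(0.56, [417.1, -14.5, -0.0])], 'dropper_bottle': [(0.71, [771.1, -6.5, 1.9])], 'beaker': [(0.74, [757.6, -232.1, -0.2])], 'mortar': [(0.88, [604.0, -468.7, -2.8])], 'marker': [(0.53, [492.8, -486.7, 0.7])]}
```

View pics/m.png

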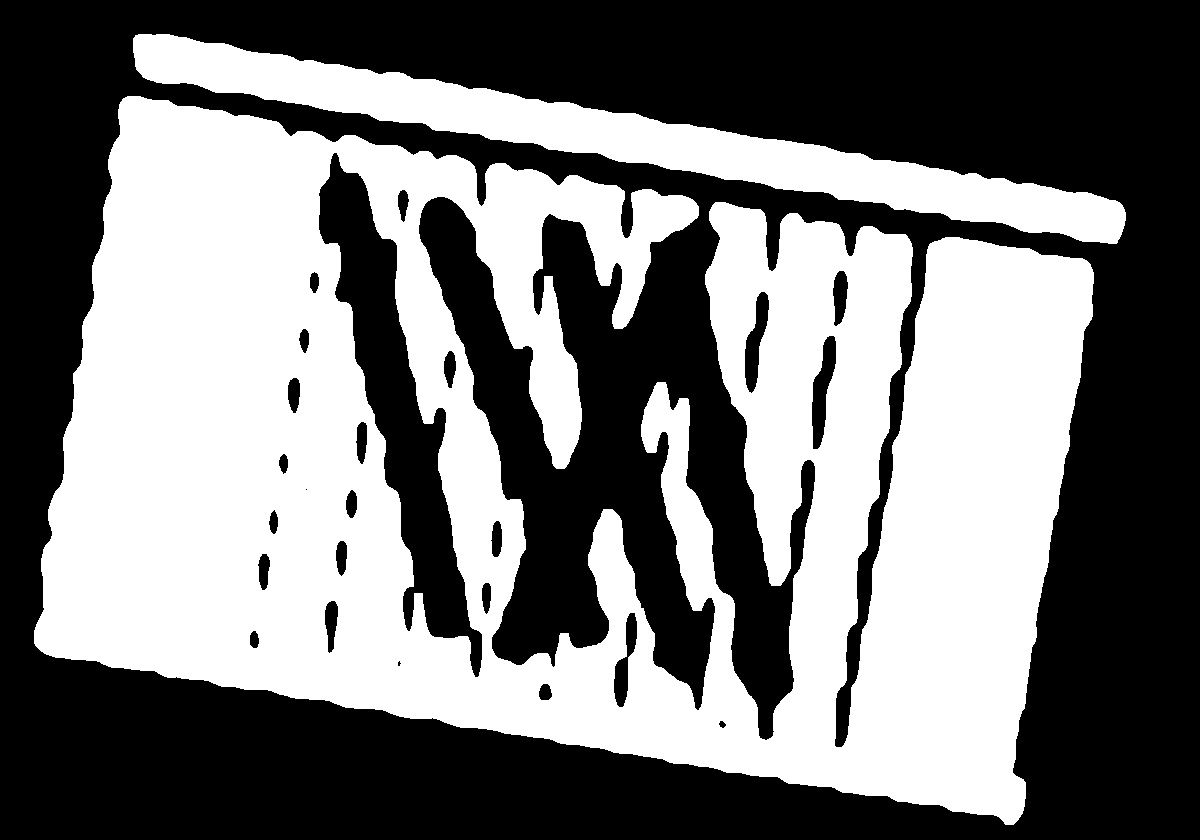

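The tray is at about (572.5, -175.5) mm with yaw -0.170 rad, and the measured width of 157 mm fits the 156 mm given. The rake is at about (578, 117) mm with yaw ≈ 0. I'll move above the rake.

>>> servo_tool([
  {"travel": [0.408, -0.432, -0.04], "roll": 0.0485, "gripper": -1},
  {"travel": [0.408, -0.432, -0.04], "roll": 0.0485, "gripper": -1},
  {"travel": [0.408, -0.432, -0.04], "roll": 0.0485, "gripper": -1},
  {"travel": [0.408, -0.432, -0.04], "roll": 0.0485, "gripper": -1},
  {"travel": [0.408, -0.432, -0.04], "roll": 0.0485, "gripper": -1},
  {"travel": [0.408, -0.432, -0.04], "roll": 0.0485, "gripper": -1},
  {"travel": [0.408, -0.432, -0.04], "roll": 0.0485, "gripper": -1},
  {"travel": [0.408, -0.432, -0.04], "roll": 0.0485, "gripper": -1},
  {"travel": [0.408, -0.432, -0.04], "roll": 0.0485, "gripper": -1},
  {"travel": [0.408, -0.432, -0.04], "roll": 0.0485, "gripper": -1},
  {"travel": [0.408, -0.432, -0.04], "roll": 0.0485, "gripper": -1},
  {"travel": [0.408, -0.432, -0.04], "roll": 0.0485, "gripper": -1},
])

```text
t: 2.1
position: [578.0, 117.2, 208.5]
eef_rot: [-0.002, 1.0, 0.0, 0.0]
wrist_force: [-0.5, 0.5, -0.2]
opening: 85.1
```

```bash
python3 - <<'E'
from h import *
s=robot.state(); P=robot.camera_params("wrist")
p,d=robot.read_camera("wrist"); cv2.imwrite("pics/w1.png",p); np.savez("w1.npz",p=p,d=d,**{k:P[k] for k in P})
print(P, s['position'],s['joints'])
o=ortho("wrist",p,33.5,470,690,30,200,3); cv2.imwrite("pics/w1o.png",o)
for n in("rake","rake_grip","rake_head"): print(n,robot.mark_of("wrist",n)[:2])
E
```

```text
{'K': array([[313.14289387,   0.        , 286.38111295],
       [  0.        , 313.14289387, 212.16473669],
       [  0.        ,   0.        ,   1.        ]]), 'k1': -0.042671849125134026, 'extrinsics': array([[-3.58497798e-03,  9.62948347e-01,  2.69662063e-01,
         5.09591484e+02],
       [ 9.99992808e-01,  3.11830866e-03,  2.15893187e-03,
         1.15579179e+02],
       [ 1.23805033e-03,  2.69667863e-01, -9.62952601e-01,
         3.33626627e+02],
       [ 0.00000000e+00,  0.00000000e+00,  0.00000000e+00,
         1.00000000e+00]])} [577.96371835 117.24797812 208.52444419] [ 8.19758030e-02  3.21764425e-01  1.53868584e+00  3.85168718e-04
  1.28062441e+00 -1.49250068e+00]
rake [{'position': [578.4, 113.1, -1.1], 'score': 0.72}]
rake_grip [{'position': [580.7, 118.1, 81.1], 'score': 0.74}, {'position': [773.3, -10.2, -0.1], 'score': 0.32}]
rake_head [{'position': [576.8, 113.1, 27.8], 'score': 0.75}]
```

View pics/w1.png

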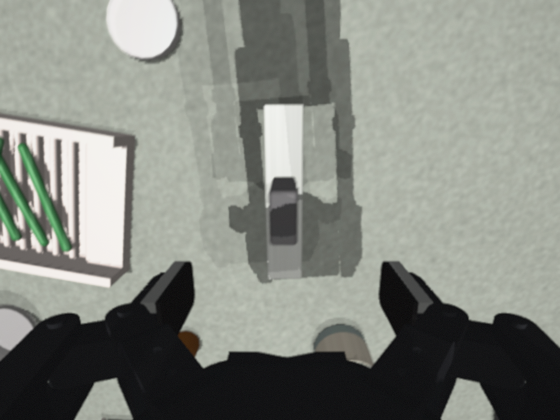

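View pics/w1o.png

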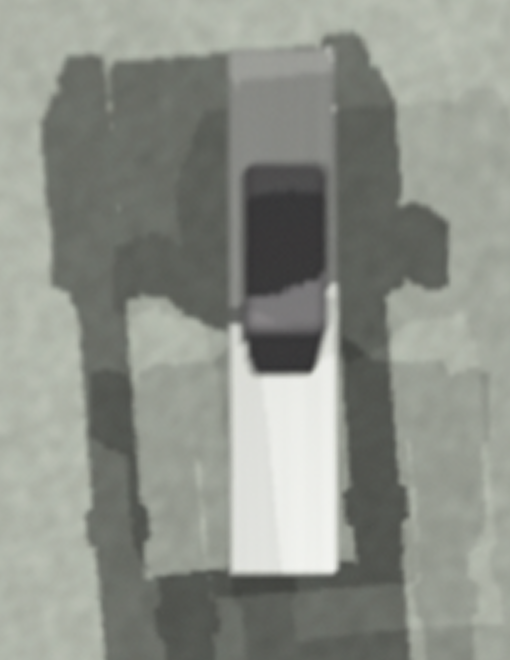

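```bash
python3 - <<'E'
from h import *
P=robot.camera_params("wrist"); print(P['extrinsics'][:3,3])
w=np.load("w1.npz"); 
print(proj(P,[[578,117,33.5],[578,105,33.5],[578,113,33.5]]))
for c in [(264,104),(302,104),(301,278),(268,281),(272,190),(296,190)]: print(c,pt(P,"w",*c,33.5 if c[1]!=190 else 105.5))
d=w['d']; print(d[130,283],d[190,283],d[260,284])
E
```

```text
[508.9360208  116.47706529 333.1345506 ]
[[286.42014773 198.17782215]
 [274.18849169 198.16571518]
 [282.34286648 198.17358398]]
(264, 104) [490.04240114  96.46110467  33.5       ]
(302, 104) [490.00218767 131.06129249  33.5       ]
(301, 278) [664.46178975 132.53574894  33.5       ]
(268, 281) [668.01139186  97.59868707  33.5       ]
(272, 190) [555.20864681 106.19282811 105.5       ]
(296, 190) [555.18947397 123.9561563  105.5       ]
290.05627 235.12984 326.5933
```

```bash
python3 - <<'E'
from h import *
P=robot.camera_params("wrist")
w=np.load("w1.npz"); p=w['p']
print(p[130,240:320:3,0]); print(cv2.imread("pics/w1o.png")[480,180:380:8,0])
o=ortho("wrist",p,33.5,470,690,30,200,3);print(o.shape,o[480,180:380:8,0])
T=P['extrinsics'][:3,:3];print(T.T@T)
Q=robot.camera_params("top")
print(pt(Q,'t',[246,258],[230,230],33.5))
E
```

```text
[ 85  80  83  79  79  81  79 103 191 237 234 234 235 235 233 233 219 221
 220 219 218 158 150 146 152 144 145]
[148 146 158 156 153 150 157 217 219 219 220 219 234 232 234 235 233 233
 236 231 149 123  78  79  79]
(660, 510, 3) [147 148 144 159 218 218 219 219 223 233 232 234 234 232 232 235 224 142
 101  80  79  78  81  81 131]
[[ 1.00000000e+00 -6.42976326e-18  4.92699567e-17]
 [-6.42976326e-18  1.00000000e+00 -6.08222894e-17]
 [ 4.92699567e-17 -6.08222894e-17  1.00000000e+00]]
[[548.74187237 131.27529665  33.5       ]
 [549.57441827  97.5772033   33.5       ]]
```

```bash
python3 - <<'E'
from h import *
w=np.load("w1.npz"); print(w['extrinsics'])
for _ in range(3): print(robot.camera_params("wrist")['extrinsics'],robot.state()['position'],robot.state()['eef_rot'])
print(robot.state()['t'])
E
```

```text
[[-3.58497798e-03  9.62948347e-01  2.69662063e-01  5.09591484e+02]
 [ 9.99992808e-01  3.11830866e-03  2.15893187e-03  1.15579179e+02]
 [ 1.23805033e-03  2.69667863e-01 -9.62952601e-01  3.33626627e+02]
 [ 0.00000000e+00  0.00000000e+00  0.00000000e+00  1.00000000e+00]]
[[-1.38977346e-03  9.63455090e-01  2.67866307e-01  5.08936021e+02]
 [ 9.99998193e-01  9.91535198e-04  1.62197076e-03  1.16477065e+02]
 [ 1.29709711e-03  2.67868077e-01 -9.63454727e-01  3.33134551e+02]
 [ 0.00000000e+00  0.00000000e+00  0.00000000e+00  1.00000000e+00]] [577.07279888 117.96365597 207.89881732] [-6.42825049e-04  9.99999528e-01  2.29065291e-04 -6.91628028e-04]
[[-1.38977346e-03  9.63455090e-01  2.67866307e-01  5.08936021e+02]
 [ 9.99998193e-01  9.91535198e-04  1.62197076e-03  1.16477065e+02]
 [ 1.29709711e-03  2.67868077e-01 -9.63454727e-01  3.33134551e+02]
 [ 0.00000000e+00  0.00000000e+00  0.00000000e+00  1.00000000e+00]] [577.07279888 117.96365597 207.89881732] [-6.42825049e-04  9.99999528e-01  2.29065291e-04 -6.91628028e-04]
[[-1.38977346e-03  9.63455090e-01  2.67866307e-01  5.08936021e+02]
 [ 9.99998193e-01  9.91535198e-04  1.62197076e-03  1.16477065e+02]
 [ 1.29709711e-03  2.67868077e-01 -9.63454727e-01  3.33134551e+02]
 [ 0.00000000e+00  0.00000000e+00  0.00000000e+00  1.00000000e+00]] [577.07279888 117.96365597 207.89881732] [-6.42825049e-04  9.99999528e-01  2.29065291e-04 -6.91628028e-04]
2.3
```

The wrist view puts the rake at about (578, 115) mm with yaw ≈ 0.005, which agrees with the other cameras. I'll descend and grasp.

>>> servo_tool([
  {"travel": [0, -0.0015, -0.03], "roll": 0, "gripper": -1},
  {"travel": [0, -0.0015, -0.06], "roll": 0, "gripper": -1},
  {"travel": [0, -0.0015, -0.09], "roll": 0, "gripper": -1},
  {"travel": [0, -0.0015, -0.115], "roll": 0, "gripper": -1},
  {"travel": [0, -0.0015, -0.13], "roll": 0, "gripper": -1},
  {"travel": [0, -0.0015, -0.133], "roll": 0, "gripper": -1},
  {"travel": [0, -0.0015, -0.133], "roll": 0, "gripper": 0},
  {"travel": [0, -0.0015, -0.133], "roll": 0, "gripper": 0.3},
  {"travel": [0, -0.0015, -0.133], "roll": 0, "gripper": 0.5},
  {"travel": [0, -0.0015, -0.133], "roll": 0, "gripper": 1},
  {"travel": [0, -0.0015, -0.133], "roll": 0, "gripper": 1},
  {"travel": [0, -0.0015, -0.133], "roll": 0, "gripper": 1},
], squeeze=80)

```text
t: 3.5
position: [577.2, 117.6, 76.4]
eef_rot: [-0.002, 1.0, 0.0, 0.001]
wrist_force: [-1.2, -0.1, 4.7]
opening: 21.0
```

```bash
python3 - <<'E'
from h import *
s=robot.state(); print({k:np.round(s[k],3) for k in s})
P=robot.camera_params("wrist");p,d=robot.read_camera("wrist"); cv2.imwrite("pics/w2.png",p)
E
```

```text
{'t': np.float64(3.5), 'joints': array([ 0.083,  0.438,  1.719,  0.   ,  0.983, -1.492]), 'dq': array([-0.001,  0.   ,  0.001, -0.001,  0.   , -0.001]), 'joint_efforts': array([-1.7700e-01, -4.3369e+01, -1.8445e+01, -1.6200e-01, -2.2200e-01,
        7.0000e-03]), 'position': array([577.196, 117.57 ,  76.371]), 'eef_rot': array([-0.002,  1.   ,  0.   ,  0.001]), 'wrist_force': array([-1.179, -0.089,  4.722]), 'moment': array([ 0.148,  0.087, -0.044]), 'opening': np.float64(21.037)}
```

View pics/w2.png

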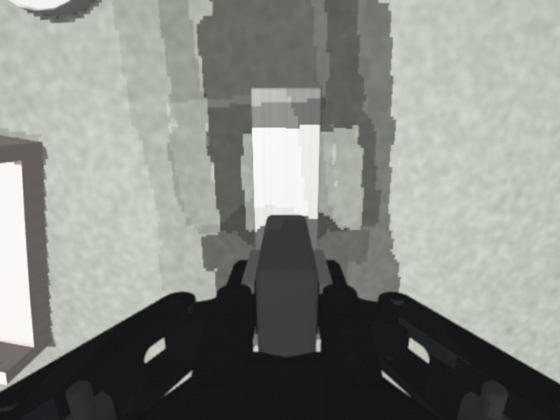

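The grasp is firm at 21 mm opening, with the grip centred between the fingers. Now I lift, turn to the tray's yaw, and go over the +y apron.

>>> servo_tool([
  {"travel": [0, 0, 0.01], "roll": 0, "gripper": 1},
  {"travel": [0, 0, 0.03], "roll": 0, "gripper": 1},
  {"travel": [0, 0, 0.055], "roll": 0, "gripper": 1},
  {"travel": [0, -0.01, 0.07], "roll": -0.005, "gripper": 1},
  {"travel": [0.003, -0.035, 0.07], "roll": -0.01, "gripper": 1},
  {"travel": [0.006, -0.065, 0.07], "roll": -0.015, "gripper": 1},
  {"travel": [0.008, -0.1, 0.07], "roll": -0.02, "gripper": 1},
  {"travel": [0.01, -0.135, 0.07], "roll": -0.025, "gripper": 1},
  {"travel": [0.012, -0.165, 0.07], "roll": -0.0277, "gripper": 1},
  {"travel": [0.012, -0.18, 0.07], "roll": -0.0277, "gripper": 1},
  {"travel": [0.012, -0.186, 0.07], "roll": -0.0277, "gripper": 1},
  {"travel": [0.012, -0.187, 0.07], "roll": -0.0277, "gripper": 1},
])

```text
t: 4.75
position: [588.3, -69.4, 145.2]
eef_rot: [0.085, 0.996, 0.0, -0.0]
wrist_force: [0.2, 0.8, -2.4]
opening: 20.8
```

```bash
cat > look.py <<'E'
import sys
from h import *
n=sys.argv[1]
s=robot.state(); print({k:np.round(s[k],3) for k in ('t','position','eef_rot','wrist_force','moment','opening')})
for c in ("top","side"):
    p,d=robot.read_camera(c)
    np.savez(f"{c}{n}.npz",p=p,d=d)
    if c=="top": o=ortho(c,p,33.5,470,690,-330,-30,2.6)
    else: o=cv2.resize(p[190:330,210:400],None,fx=4,fy=4,interpolation=cv2.INTER_CUBIC)
    cv2.imwrite(f"pics/{c}{n}.png",o)
E
python3 look.py 3
```

```text
{'t': np.float64(4.75), 'position': array([588.338, -69.4  , 145.241]), 'eef_rot': array([ 0.085,  0.996,  0.   , -0.   ]), 'wrist_force': array([ 0.241,  0.821, -2.374]), 'moment': array([ 0.027,  0.008, -0.003]), 'opening': np.float64(20.784)}
```

View pics/top3.png

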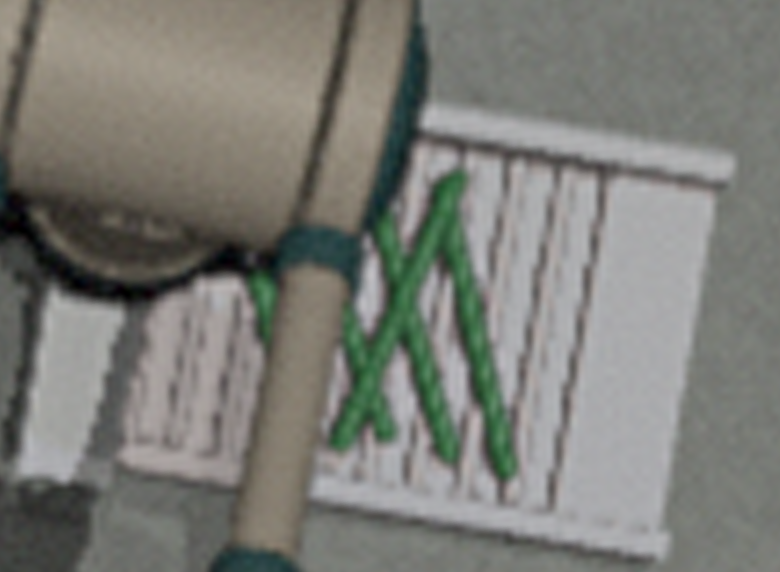

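View pics/side3.png

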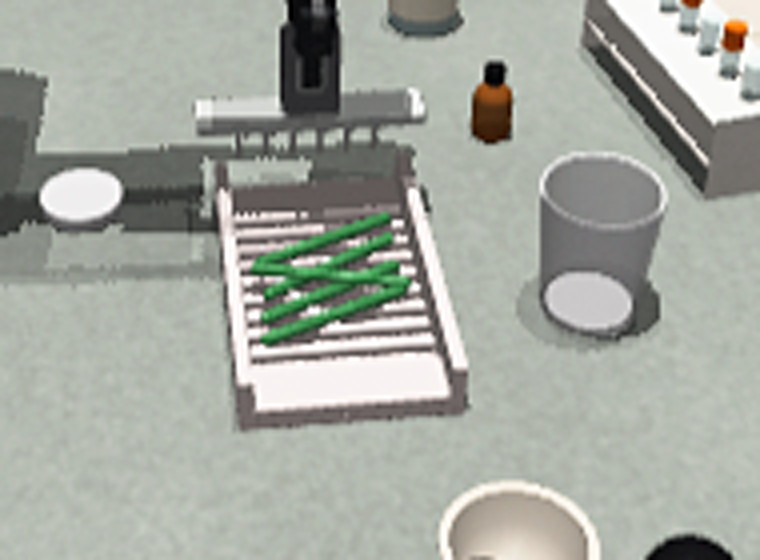

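The side view shows the rake level, just above the +y end of the tray, with the bar overlapping both rims. Now lowering.

>>> servo_tool([
  {"travel": [0, 0, -0.015], "roll": 0, "gripper": 1},
  {"travel": [0, 0, -0.032], "roll": 0, "gripper": 1},
  {"travel": [0, 0, -0.042], "roll": 0, "gripper": 1},
  {"travel": [0, 0, -0.046], "roll": 0, "gripper": 1},
  {"travel": [0, 0, -0.046], "roll": 0, "gripper": 1},
])

```text
t: 5.35
position: [588.4, -68.8, 99.0]
eef_rot: [0.085, 0.996, 0.0, -0.001]
wrist_force: [-0.3, -0.0, -1.9]
opening: 21.3
```

```bash
python3 look.py 4
```

```text
{'t': np.float64(5.35), 'position': array([588.426, -68.775,  99.028]), 'eef_rot': array([ 0.085,  0.996,  0.   , -0.001]), 'wrist_force': array([-0.329, -0.007, -1.918]), 'moment': array([-0.035,  0.02 ,  0.033]), 'opening': np.float64(21.318)}
```

View pics/side4.png

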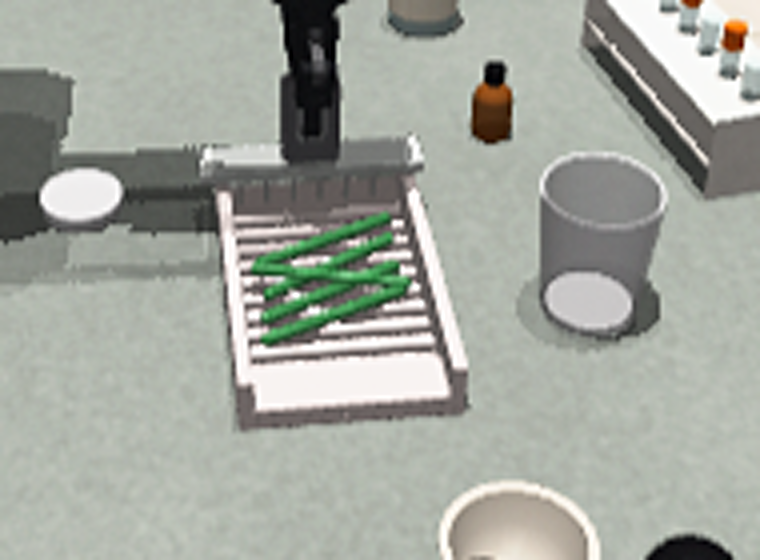

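>>> servo_tool([
  {"travel": [0, 0, -0.001], "roll": 0, "gripper": 1},
  {"travel": [0, 0, -0.002], "roll": 0, "gripper": 1},
  {"travel": [0, 0, -0.003], "roll": 0, "gripper": 1},
  {"travel": [0, 0, -0.003], "roll": 0, "gripper": 1},
])

```text
t: 5.85
position: [588.8, -69.6, 96.6]
eef_rot: [0.085, 0.996, 0.0, 0.0]
wrist_force: [1.0, 0.5, -2.3]
opening: 21.1
```

>>> servo_tool([
  {"travel": [0, 0, -0.001], "roll": 0, "gripper": 1},
  {"travel": [0, 0, -0.001], "roll": 0, "gripper": 1},
])

```text
t: 6.05
position: [588.8, -69.6, 96.4]
eef_rot: [0.085, 0.996, -0.0, 0.0]
wrist_force: [-2.5, -0.2, 4.2]
opening: 21.2
```

Contact is made: the force rose from -2.3 to +4.2 N, so about 6.5 N on the rims. I hold briefly and press a hair more.

>>> servo_tool([
  {"travel": [0, 0, -0.0004], "roll": 0, "gripper": 1},
  {"travel": [0, 0, -0.0004], "roll": 0, "gripper": 1},
  {"travel": [0, 0, -0.0004], "roll": 0, "gripper": 1},
])

```text
t: 6.35
position: [588.8, -69.6, 96.4]
eef_rot: [0.085, 0.996, -0.0, 0.0]
wrist_force: [-3.4, -0.1, 7.3]
opening: 21.0
```

Now the first sweep along tray -y, in direction (-0.169, -0.986).

>>> servo_tool([
  {"travel": [-0.0005, -0.003, 0], "roll": 0, "gripper": 1},
  {"travel": [-0.0014, -0.008, 0], "roll": 0, "gripper": 1},
  {"travel": [-0.0022, -0.013, 0], "roll": 0, "gripper": 1},
  {"travel": [-0.003, -0.018, 0], "roll": 0, "gripper": 1},
  {"travel": [-0.0039, -0.023, 0], "roll": 0, "gripper": 1},
  {"travel": [-0.0047, -0.028, 0], "roll": 0, "gripper": 1},
  {"travel": [-0.0056, -0.033, 0], "roll": 0, "gripper": 1},
  {"travel": [-0.0064, -0.038, 0], "roll": 0, "gripper": 1},
  {"travel": [-0.0073, -0.043, 0], "roll": 0, "gripper": 1},
  {"travel": [-0.0081, -0.048, 0], "roll": 0, "gripper": 1},
])

```text
t: 7.35
position: [581.9, -116.4, 96.4]
eef_rot: [0.086, 0.996, 0.001, 0.002]
wrist_force: [0.0, 4.7, 5.0]
opening: 21.6
```

```bash
python3 look.py 5
```

```text
{'t': np.float64(7.35), 'position': array([ 581.892, -116.446,   96.363]), 'eef_rot': array([0.086, 0.996, 0.001, 0.002]), 'wrist_force': array([0.038, 4.656, 5.043]), 'moment': array([ 0.973, -0.031,  0.025]), 'opening': np.float64(21.553)}
```

View pics/side5.png

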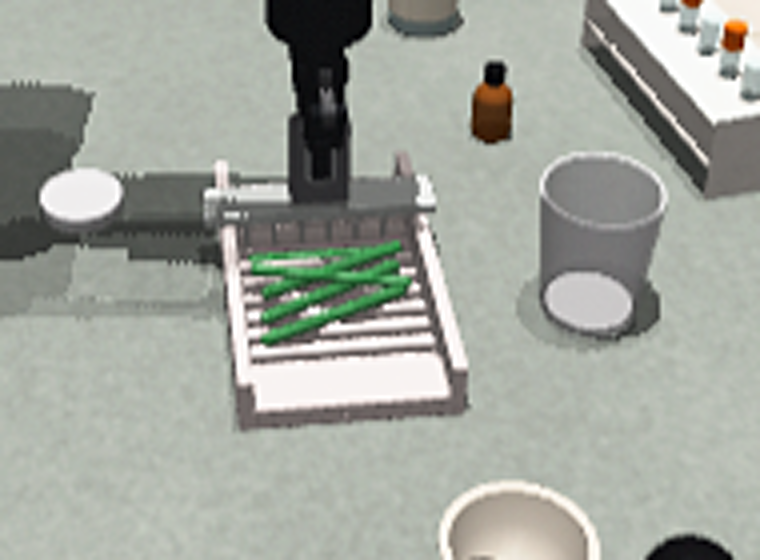

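The rake is turning the first rod parallel, and the force is still light. Continuing.

>>> servo_tool([
  {"travel": [-0.0009, -0.005, 0], "roll": 0, "gripper": 1},
  {"travel": [-0.0017, -0.01, 0], "roll": 0, "gripper": 1},
  {"travel": [-0.0026, -0.015, 0], "roll": 0, "gripper": 1},
  {"travel": [-0.0034, -0.02, 0], "roll": 0, "gripper": 1},
  {"travel": [-0.0043, -0.025, 0], "roll": 0, "gripper": 1},
  {"travel": [-0.0051, -0.03, 0], "roll": 0, "gripper": 1},
])

```text
t: 8.05
position: [576.7, -146.4, 96.4]
eef_rot: [0.086, 0.996, 0.001, 0.002]
wrist_force: [0.5, 5.2, 5.5]
opening: 21.2
```

```bash
python3 look.py 6
```

```text
{'t': np.float64(8.05), 'position': array([ 576.733, -146.388,   96.369]), 'eef_rot': array([0.086, 0.996, 0.001, 0.002]), 'wrist_force': array([0.514, 5.211, 5.493]), 'moment': array([ 1.1  , -0.04 , -0.026]), 'opening': np.float64(21.168)}
```

View pics/side6.png

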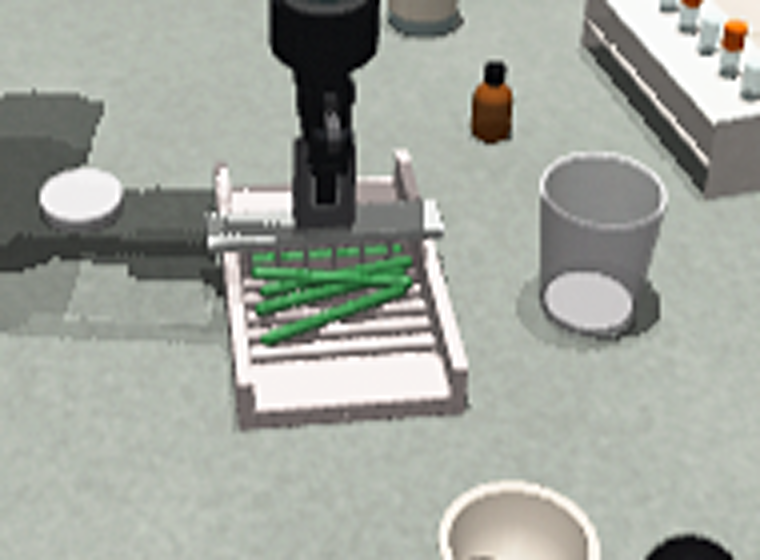

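Rod one has dropped into a groove behind the tines. The others are being turned.

>>> servo_tool([
  {"travel": [-0.0009, -0.005, 0], "roll": 0, "gripper": 1},
  {"travel": [-0.0017, -0.01, 0], "roll": 0, "gripper": 1},
  {"travel": [-0.0026, -0.015, 0], "roll": 0, "gripper": 1},
  {"travel": [-0.0034, -0.02, 0], "roll": 0, "gripper": 1},
  {"travel": [-0.0043, -0.025, 0], "roll": 0, "gripper": 1},
])

```text
t: 8.65
position: [572.4, -171.4, 96.3]
eef_rot: [0.085, 0.996, 0.001, 0.001]
wrist_force: [1.1, 4.4, 5.8]
opening: 21.3
```

```bash
python3 look.py 7
```

```text
{'t': np.float64(8.65), 'position': array([ 572.416, -171.384,   96.343]), 'eef_rot': array([0.085, 0.996, 0.001, 0.001]), 'wrist_force': array([1.061, 4.418, 5.776]), 'moment': array([ 1.206, -0.062, -0.021]), 'opening': np.float64(21.258)}
```

View pics/side7.png

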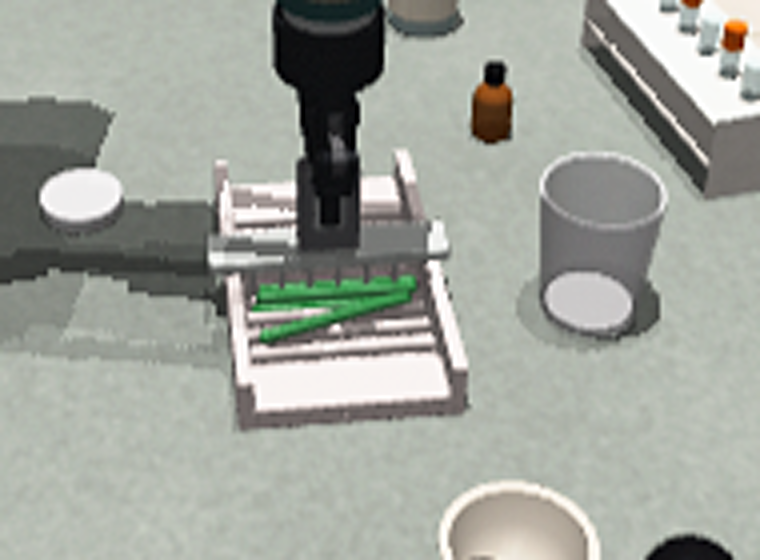

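>>> servo_tool([
  {"travel": [-0.0009, -0.005, 0], "roll": 0, "gripper": 1},
  {"travel": [-0.0017, -0.01, 0], "roll": 0, "gripper": 1},
  {"travel": [-0.0026, -0.015, 0], "roll": 0, "gripper": 1},
  {"travel": [-0.0034, -0.02, 0], "roll": 0, "gripper": 1},
])

```text
t: 9.15
position: [569.0, -191.3, 96.4]
eef_rot: [0.085, 0.996, 0.001, 0.001]
wrist_force: [0.9, 4.7, 7.1]
opening: 21.0
```

```bash
python3 look.py 8
```

```text
{'t': np.float64(9.15), 'position': array([ 569.001, -191.332,   96.371]), 'eef_rot': array([0.085, 0.996, 0.001, 0.001]), 'wrist_force': array([0.89 , 4.67 , 7.108]), 'moment': array([ 1.16 , -0.08 ,  0.004]), 'opening': np.float64(21.002)}
```

View pics/side8.png

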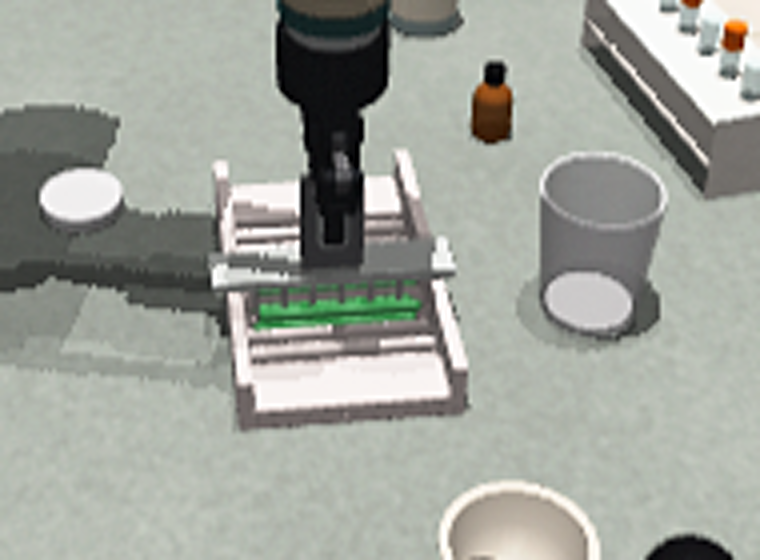

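View pics/top8.png

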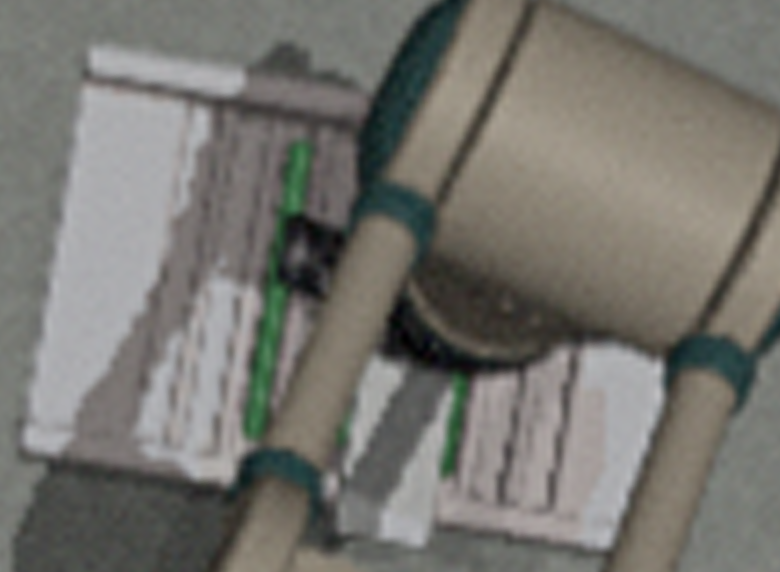

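>>> servo_tool([
  {"travel": [-0.0009, -0.005, 0], "roll": 0, "gripper": 1},
  {"travel": [-0.0017, -0.01, 0], "roll": 0, "gripper": 1},
  {"travel": [-0.0022, -0.013, 0], "roll": 0, "gripper": 1},
])

```text
t: 9.55
position: [566.7, -204.5, 96.3]
eef_rot: [0.086, 0.996, 0.001, 0.001]
wrist_force: [1.1, 5.4, 6.2]
opening: 21.2
```

```bash
python3 look.py 9; python3 - <<'E'
import numpy as np,cv2
p=np.load("side9.npz")['p'];cv2.imwrite("pics/s9z.png",cv2.resize(p[230:305,255:335],None,fx=8,fy=8,interpolation=cv2.INTER_CUBIC))
E
```

```text
{'t': np.float64(9.55), 'position': array([ 566.739, -204.496,   96.347]), 'eef_rot': array([0.086, 0.996, 0.001, 0.001]), 'wrist_force': array([1.056, 5.399, 6.183]), 'moment': array([ 1.032, -0.05 ,  0.016]), 'opening': np.float64(21.246)}
```

View pics/s9z.png

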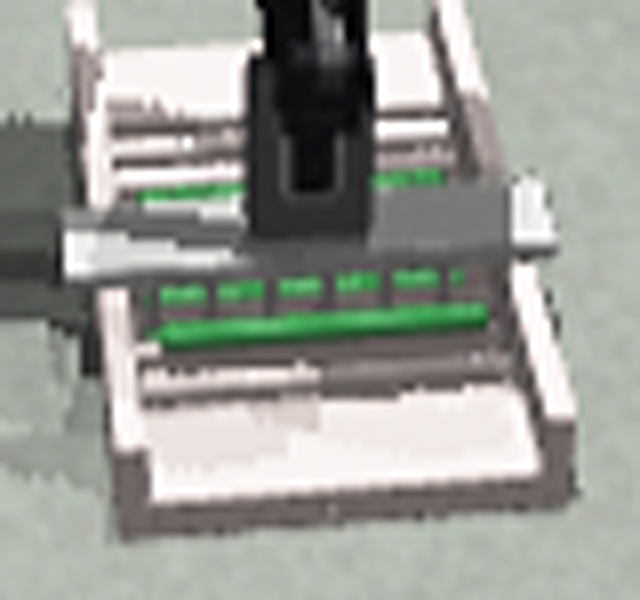

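One rod now lies behind the tine row in a groove, and one is still being pushed ahead near y = -55. A little further.

>>> servo_tool([
  {"travel": [-0.0007, -0.004, 0], "roll": 0, "gripper": 1},
  {"travel": [-0.0014, -0.008, 0], "roll": 0, "gripper": 1},
  {"travel": [-0.0014, -0.008, 0], "roll": 0, "gripper": 1},
])

```text
t: 9.95
position: [565.3, -212.9, 96.4]
eef_rot: [0.085, 0.996, 0.001, 0.001]
wrist_force: [0.9, 3.5, 6.8]
opening: 21.2
```

```bash
python3 look.py 10; python3 - <<'E'
import numpy as np,cv2
p=np.load("side10.npz")['p'];cv2.imwrite("pics/s10z.png",cv2.resize(p[230:305,255:335],None,fx=8,fy=8,interpolation=cv2.INTER_CUBIC))
E
```

```text
{'t': np.float64(9.95), 'position': array([ 565.288, -212.942,   96.378]), 'eef_rot': array([0.085, 0.996, 0.001, 0.001]), 'wrist_force': array([0.926, 3.454, 6.805]), 'moment': array([ 0.829,  0.001, -0.004]), 'opening': np.float64(21.221)}
```

View pics/s10z.png

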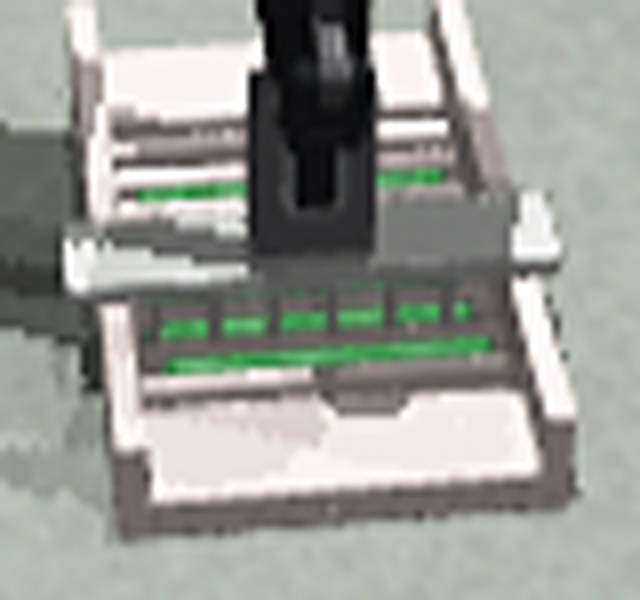

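View pics/top10.png

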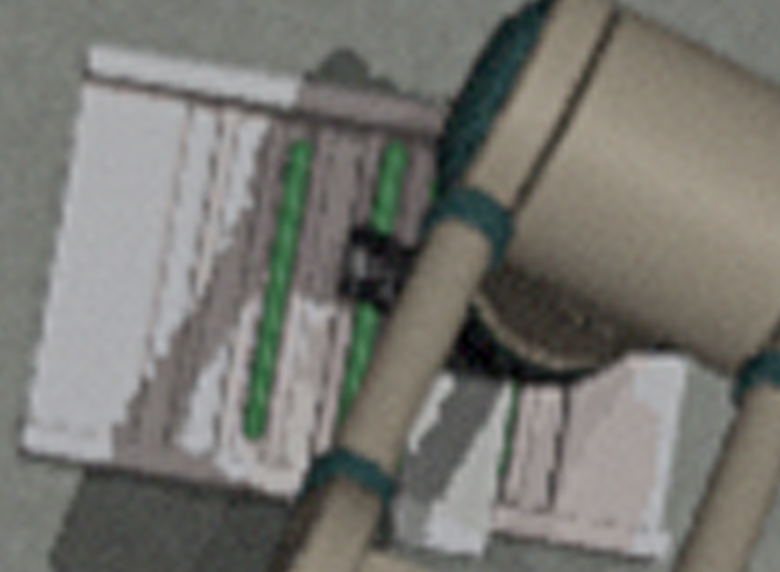

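The last rod seems to have dropped into the groove at -57. I'll lift and draw back to check all the rods.

>>> servo_tool([
  {"travel": [0, 0, 0.01], "roll": 0, "gripper": 1},
  {"travel": [0, 0, 0.03], "roll": 0, "gripper": 1},
  {"travel": [0.001, 0.01, 0.055], "roll": 0, "gripper": 1},
  {"travel": [0.004, 0.04, 0.07], "roll": 0, "gripper": 1},
  {"travel": [0.008, 0.08, 0.07], "roll": 0, "gripper": 1},
  {"travel": [0.012, 0.12, 0.07], "roll": 0, "gripper": 1},
  {"travel": [0.015, 0.16, 0.07], "roll": 0, "gripper": 1},
  {"travel": [0.02, 0.2, 0.07], "roll": 0, "gripper": 1},
  {"travel": [0.02, 0.24, 0.07], "roll": 0, "gripper": 1},
  {"travel": [0.02, 0.28, 0.07], "roll": 0, "gripper": 1},
  {"travel": [0.02, 0.3, 0.07], "roll": 0, "gripper": 1},
  {"travel": [0.02, 0.31, 0.07], "roll": 0, "gripper": 1},
])

```text
t: 11.25
position: [583.9, 98.3, 165.0]
eef_rot: [0.084, 0.996, -0.0, -0.0]
wrist_force: [0.7, -0.3, -3.5]
opening: 20.9
```

```bash
python3 look.py 11
```

```text
{'t': np.float64(11.25), 'position': array([583.875,  98.29 , 164.989]), 'eef_rot': array([ 0.084,  0.996, -0.   , -0.   ]), 'wrist_force': array([ 0.668, -0.334, -3.532]), 'moment': array([ 0.006, -0.002,  0.015]), 'opening': np.float64(20.878)}
```

View pics/side11.png

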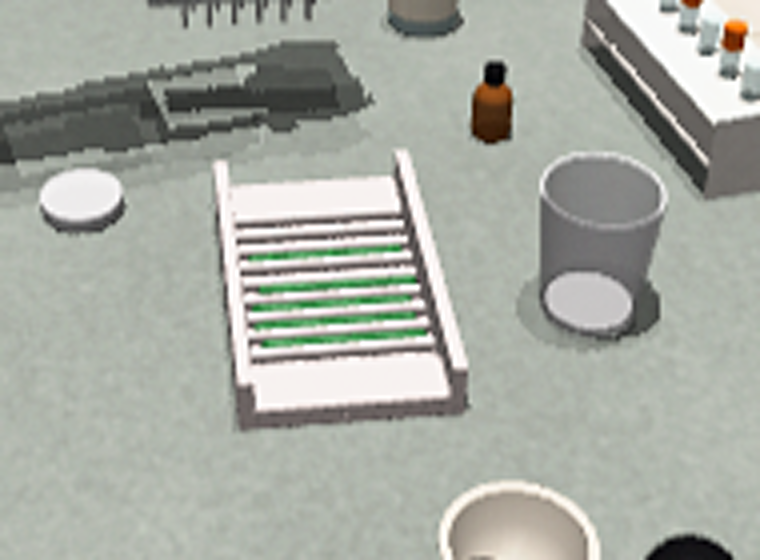

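View pics/top11.png

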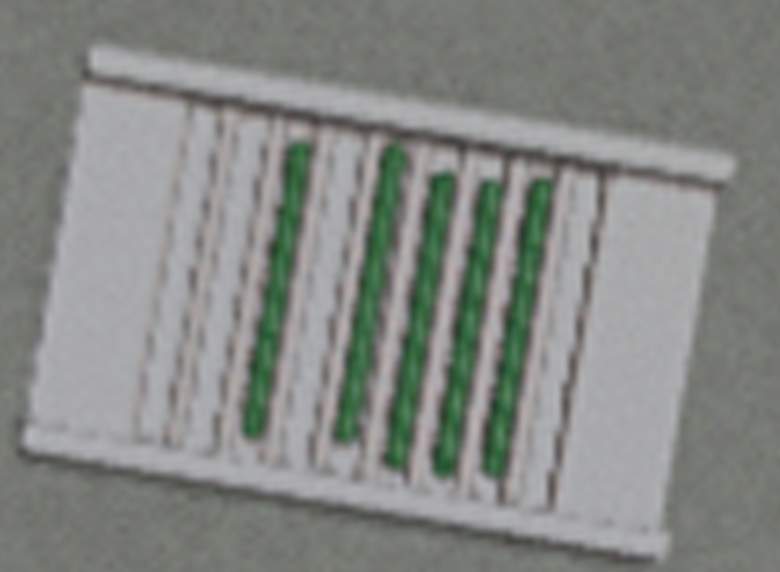

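All five rods lie in separate grooves. The one in the middle groove looks a bit prouder (side px ~(335,283)), so I check heights and angles.

```bash
cat > rods.py <<'E'
import sys
from h import *
n=sys.argv[1]; yaw=-.170; c0=np.array([572.5,-175.5])
R=np.array([[np.cos(yaw),np.sin(yaw)],[-np.sin(yaw),np.cos(yaw)]])
for c in ("top","side"):
    w=np.load(f"{c}{n}.npz"); p=w['p'].astype(int); d=w['d']; P=robot.camera_params(c); T=P['extrinsics']
    m=((p[...,1]-p[...,2]>40)&(p[...,1]-p[...,0]>20)).astype(np.uint8)
    k,l,st,ce=cv2.connectedComponentsWithStats(m)
    for i in range(1,k):
        if st[i,4]<25: continue
        v,u=np.where(l==i)
        # world from depth
        q=pt(P,c,u.astype(float),v.astype(float),18.); 
        dep=d[v,u]; o=T[:3,3]
        dc=(q-o)@T[:3,2]; X=o+(q-o)*(dep/dc)[:,None]
        ok=dep>0
        t=(q[:,:2]-c0)@R.T
        a=cv2.fitLine(t.astype(np.float32),cv2.DIST_L2,0,.01,.01).ravel()
        # z along rod thirds
        zz=[np.median(X[ok&(t[:,0]>=lo)&(t[:,0]<hi),2]).round(1) for lo,hi in((-70,-20),(-20,20),(20,70)) if (ok&(t[:,0]>=lo)&(t[:,0]<hi)).any()]
        print(c,st[i,4],"mid",t.mean(0).round(1),"len",np.ptp(t[:,0]).round(),"w",(st[i,4]/np.ptp(t[:,0])).round(2),"ang",round(float(np.arctan(a[1]/a[0])),3),"topz",zz)
E
python3 rods.py 11
python3 - <<'E'
import numpy as np,cv2
p=np.load("side11.npz")['p'];cv2.imwrite("pics/s11z.png",cv2.resize(p[240:290,262:325],None,fx=11,fy=11,interpolation=cv2.INTER_CUBIC))
E
```

```text
top 63 mid [ 0.7 38.6] len 110.0 w 0.57 ang 0.003 topz [np.float64(18.2), np.float64(19.0), np.float64(16.9)]
top 59 mid [6.8 2.7] len 110.0 w 0.53 ang -0.001 topz [np.float64(17.0), np.float64(18.7), np.float64(17.1)]
top 62 mid [ -2.8 -18.4] len 110.0 w 0.56 ang -0.001 topz [np.float64(18.0), np.float64(17.7), np.float64(17.9)]
top 64 mid [ -2.9 -37.3] len 110.0 w 0.58 ang 0.0 topz [np.float64(18.7), np.float64(19.6), np.float64(15.4)]
top 69 mid [  2.1 -56.3] len 110.0 w 0.63 ang -0.001 topz [np.float64(19.1), np.float64(19.8), np.float64(18.2)]
side 60 mid [ 1.3 32.3] len 114.0 w 0.53 ang 0.0 topz [np.float64(17.6), np.float64(16.8), np.float64(17.4)]
side 66 mid [ 7.3 -4.7] len 114.0 w 0.58 ang 0.001 topz [np.float64(16.6), np.float64(16.6), np.float64(16.4)]
side 69 mid [ -2.7 -24.7] len 115.0 w 0.6 ang 0.005 topz [np.float64(17.0), np.float64(16.9), np.float64(17.3)]
side 73 mid [  0.1 -43.5] len 114.0 w 0.64 ang -0.002 topz [np.float64(17.2), np.float64(17.3), np.float64(17.5)]
side 74 mid [  3.9 -62.5] len 115.0 w 0.64 ang 0.004 topz [np.float64(17.1), np.float64(17.8), np.float64(17.2)]
```

View pics/s11z.png

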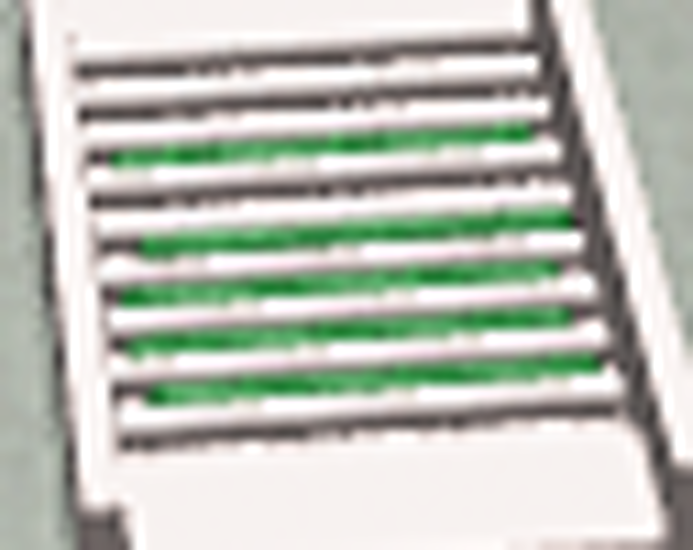

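All five rods are flat (tops 17–18 mm, angles under 0.005 rad). Now I lower the rake onto the clear bench here, at about (584, 98).

>>> servo_tool([
  {"travel": [0, 0, -0.02], "roll": 0, "gripper": 1},
  {"travel": [0, 0, -0.045], "roll": 0, "gripper": 1},
  {"travel": [0, 0, -0.07], "roll": 0, "gripper": 1},
  {"travel": [0, 0, -0.082], "roll": 0, "gripper": 1},
  {"travel": [0, 0, -0.086], "roll": 0, "gripper": 1},
  {"travel": [0, 0, -0.087], "roll": 0, "gripper": 1},
  {"travel": [0, 0, -0.087], "roll": 0, "gripper": 1},
])

```text
t: 12.05
position: [585.1, 96.1, 79.0]
eef_rot: [0.085, 0.996, 0.0, 0.001]
wrist_force: [-0.0, 0.4, -2.6]
opening: 21.1
```

>>> servo_tool([
  {"travel": [0, 0, -0.001], "roll": 0, "gripper": 1},
  {"travel": [0, 0, -0.002], "roll": 0, "gripper": 1},
  {"travel": [0, 0, -0.002], "roll": 0, "gripper": 1},
])

```text
t: 12.35
position: [584.4, 96.6, 76.5]
eef_rot: [0.085, 0.996, 0.0, 0.0]
wrist_force: [-0.6, -0.2, -3.0]
opening: 21.3
```

>>> servo_tool([
  {"travel": [0, 0, -0.001], "roll": 0, "gripper": 1},
  {"travel": [0, 0, -0.001], "roll": 0, "gripper": 1},
])

```text
t: 12.55
position: [584.4, 96.5, 76.4]
eef_rot: [0.085, 0.996, 0.0, 0.0]
wrist_force: [-2.7, -0.2, 4.4]
opening: 21.0
```

Contact with the bench. I release slowly, then retreat straight up.

>>> servo_tool([
  {"travel": [0, 0, 0], "roll": 0, "gripper": 0.3},
  {"travel": [0, 0, 0], "roll": 0, "gripper": -0.2},
  {"travel": [0, 0, 0], "roll": 0, "gripper": -1},
  {"travel": [0, 0, 0], "roll": 0, "gripper": -1},
  {"travel": [0, 0, 0], "roll": 0, "gripper": -1},
  {"travel": [0, 0, 0], "roll": 0, "gripper": -1},
])

```text
t: 13.15
position: [584.2, 96.5, 75.0]
eef_rot: [0.085, 0.996, 0.0, -0.0]
wrist_force: [-0.4, 0.7, -0.4]
opening: 85.1
```

>>> servo_tool([
  {"travel": [0, 0, 0.015], "roll": 0, "gripper": -1},
  {"travel": [0, 0, 0.04], "roll": 0, "gripper": -1},
  {"travel": [0, 0, 0.07], "roll": 0, "gripper": -1},
  {"travel": [0, 0, 0.11], "roll": 0, "gripper": -1},
  {"travel": [0, 0.02, 0.15], "roll": 0, "gripper": -1},
  {"travel": [-0.03, 0.06, 0.16], "roll": 0, "gripper": -1},
  {"travel": [-0.06, 0.1, 0.16], "roll": 0, "gripper": -1},
  {"travel": [-0.1, 0.13, 0.16], "roll": 0, "gripper": -1},
  {"travel": [-0.14, 0.16, 0.16], "roll": 0, "gripper": -1},
  {"travel": [-0.17, 0.18, 0.16], "roll": 0, "gripper": -1},
  {"travel": [-0.18, 0.19, 0.16], "roll": 0, "gripper": -1},
  {"travel": [-0.18, 0.19, 0.16], "roll": 0, "gripper": -1},
])

```text
t: 14.35
position: [403.3, 287.4, 235.4]
eef_rot: [0.083, 0.997, 0.0, 0.0]
wrist_force: [0.1, -0.3, -0.5]
opening: 85.6
```

```bash
python3 look.py 12; python3 rods.py 12; python3 - <<'E'
import numpy as np,cv2
from h import *
for c in("side","top"):
    p=np.load(f"{c}12.npz")['p'];cv2.imwrite(f"pics/{c}12f.png",p)
for n in("rake","rake_grip","rake_head"): print(n,robot.mark_of("side",n)[:1])
E
```

```text
{'t': np.float64(14.35), 'position': array([403.258, 287.436, 235.387]), 'eef_rot': array([0.083, 0.997, 0.   , 0.   ]), 'wrist_force': array([ 0.145, -0.28 , -0.521]), 'moment': array([ 0.021, -0.007,  0.027]), 'opening': np.float64(85.632)}
top 64 mid [ 2.2 38.5] len 110.0 w 0.58 ang 0.002 topz [np.float64(18.2), np.float64(16.9), np.float64(18.1)]
top 62 mid [5.8 2.8] len 110.0 w 0.56 ang 0.001 topz [np.float64(17.7), np.float64(16.6), np.float64(16.8)]
top 64 mid [ -3.3 -18.4] len 110.0 w 0.58 ang -0.0 topz [np.float64(17.7), np.float64(18.5), np.float64(16.6)]
top 62 mid [ -2.3 -37.4] len 110.0 w 0.56 ang -0.001 topz [np.float64(17.4), np.float64(19.2), np.float64(16.4)]
top 71 mid [  2.8 -56.3] len 110.0 w 0.64 ang 0.003 topz [np.float64(17.7), np.float64(18.0), np.float64(17.7)]
side 60 mid [ 1.3 32.3] len 114.0 w 0.53 ang 0.0 topz [np.float64(16.3), np.float64(16.6), np.float64(17.4)]
side 66 mid [ 7.3 -4.7] len 114.0 w 0.58 ang 0.001 topz [np.float64(16.4), np.float64(16.4), np.float64(17.1)]
side 68 mid [ -2.1 -24.7] len 115.0 w 0.59 ang 0.004 topz [np.float64(16.6), np.float64(17.1), np.float64(17.1)]
side 70 mid [  0.4 -43.4] len 114.0 w 0.61 ang -0.003 topz [np.float64(17.3), np.float64(16.4), np.float64(18.3)]
side 73 mid [  3.4 -62.5] len 115.0 w 0.63 ang 0.006 topz [np.float64(16.6), np.float64(17.2), np.float64(17.2)]
rake [{'position': [587.4, 96.8, 0.3], 'score': 0.97}]
rake_grip [{'position': [584.1, 95.3, 78.0], 'score': 0.93}]
rake_head [{'position': [588.1, 90.0, 27.4], 'score': 0.56}]
```

View pics/side12f.png

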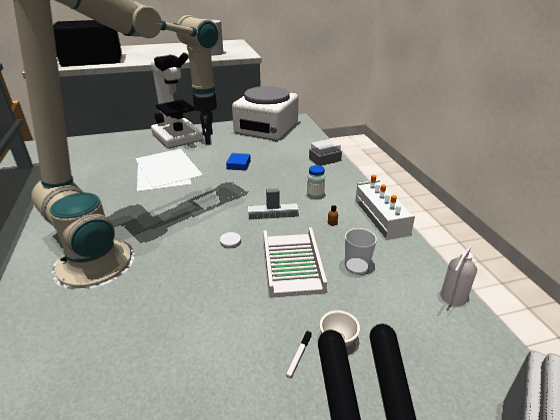

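View pics/top12f.png

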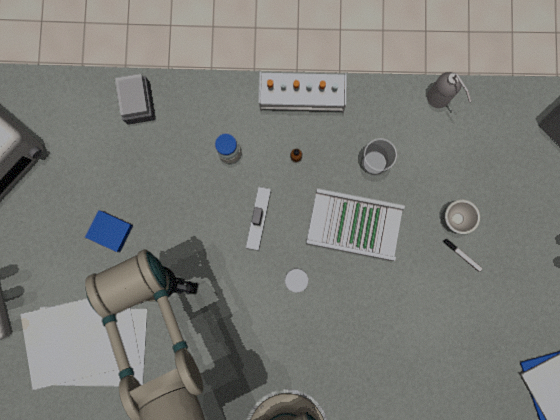

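The rake stands upright at px (258,218) in the top view. All five rods are in grooves, the bystanders are unmoved, and the arm is clear. Handing in.

```bash
python3 -c "
from bench import robot
print(robot.hand_in())"
```

```text
the job is handed in; nothing more can be done
None
```

The job is handed in at about 14.5 s of the 72 s allowed; the hand-in gives no verdict. I gripped the rake and laid its head bar on both rims, with readings suggesting 6 to 10 N on the tray. One sweep along the tray's -y dropped all five rods into separate grooves. I then stood the rake on the open bench at about (586, 96) mm and let go.

**Rods:** tops read about 16 to 19 mm above the bench, close to the 18 mm expected, and angles to the grooves were at most 0.006 rad. They lie in the grooves at y = +38, 0, -19, -38 and -57 mm.

**Rake:** it stands upright with its tips about 0 mm above the bench by the network's estimate, and the gripper is well clear of it.

**Bystanders:** none looked moved when I compared the pictures by eye; I did not measure them again.

**Disagreements:**
- One rectified wrist-camera picture was about 8 mm off. I put it down to the arm still settling, repeated the measurement with a fresh pose, and it agreed with the other cameras to about 4 mm.
- The two cameras' groove positions differ by about 6 mm in y. The side camera's values are shifted for every rod alike, so I took the top camera's.

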